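# Clamp the small steel vice with the quick-release lever

### The arm

A 7-joint arm with a two-finger parallel gripper is mounted at the origin on a cart in front of the work surface, level with it; the furniture and walls round the work are solid. World frame = base frame: x ahead of the robot, y to its left, z up, the work surface at z = 0. Lengths are in m, angles in rad, forces in N, time in s.
With the tool pointing down it reaches from about 0.4 to 0.85 m from the base axis. Payload 10.4 kg.
Tool frame: the origin (TCP) lies midway between the tips of the shut fingers; the grasp point (between the pads) lies 19 mm behind it; z points along the fingers, y is the line along which they close (so a half turn about z gives the same grasp; the last joint's range is limited). The gripper opens to 87 mm and grips with 3 to 60 N. Pads are 19 mm wide; open, the fingers measure 117 mm over their backs; the gripper's body (75 mm by 190 mm) begins 51 mm behind the grasp point.
Start: joints at [1.325, 0.332, -0.065, 1.46, 0.022, 1.35, -0.088], TCP at [0.138, -0.61, 0.223] pointing down, gripper open.
Joint ranges: [-2.6, 2.6], [-0.5, 2.12], [-1.47, 1.34], [0.16, 2.42], [-1.27, 4.41], [0.06, 2.06], [-2.6, 2.6]. Speed limits (rad/s): [2.22, 2.22, 2.79, 2.79, 3.14, 3.14, 3.14].

### API

Orientations are given as a unit quaternion [x, y, z, w].
In Python, from bench import sensors, eyes, order gives the robot as it stands.
- The arm moves only by the tool arm_command, never from a script. Its argument "steps" is a list of rows, each an object with "rot": the turn, a rotation vector about the world's x, y, z in degrees, a list of three; "slide": the shift along the world's x, y, z in m, a list of three; "grip": the opening, from 0 (shut) to 1 (fully open). A call has exactly 8 rows; each row shifts and turns the commanded pose from where the row before left it; what a row does not reach is not made up. A row lasts 1/8 s, in which the tool goes at most 62.5 mm and 10.7 degrees, less where a joint would pass 70% of its speed; a pose out of reach is approached as far as the arm can. A call with a gripper value outside its range is refused whole. The fingers move at their own pace and stop on an object; "newtons" is the grip in N (left out, the last holds). Time passes only in rows, so rows that do not move let the fingers close, or fill a call up. It gives the time, the measured TCP pose, the force, the opening and the grip force at its end, in the units of the state.
- sensors.read_state(): the state, without advancing time (a new reading comes with each control period).
- eyes.camera(name): name is "scene" or "top" or "wrist"; returns a dict with "pixels" (480x640x3 uint8, red, green, blue), "intrinsics" (3x3 intrinsics, pixels), "pose" (4x4, takes a point from camera to world coordinates). Camera axes: x right, y down, z forward; pixel columns grow to the right and rows downward; lengths in m; the calibration is good to about 2 mm. A picture is of the moment at which its call begins. There is no depth.
- order.close_job(): hands the job in; it is judged then, once.
Trained networks look in a picture, given as the dict that the camera call returned (one of the last four; its "shot" number tells which), for a name from the list of things; names that differ only in an ending like _2 or _b are one class to them, and where a whole thing is asked for, a point or a joint stands for the part that bears it (a point fixed in the world has none). Each returns a list of dicts, best first, with "conf" (0 to 1); they miss things now and then, are a little off and sometimes report something else, mostly with a low value. They report only what shows in the picture. A call takes as long as a camera call.
- eyes.look_for(name, picture): "bbox" ([left, top, right, bottom] in pixels, round what is visible of it).
The state is a dict: "time": time; "joint_positions": joint angles; "joint_vel": joint speeds; "joint_torque": joint torques, N m; "ee_pos": TCP position; "eef_rot": TCP orientation; "ft_force": force on the tool from outside, world axes, zero at the start; "torque": the same for the moment, N m; "width": finger opening in m; "grip_force": force on a finger pad.
Only numpy, scipy, OpenCV 4.12 (cv2) and the standard library are available. Lean on these libraries where they do the work, as an engineer would, in place of code of your own. Each camera call takes 0.05 s, during which the arm holds its last target. There are 200 camera calls.

### The job

The small steel vice sits loose under its strap clamp. Turn that clamp's black wing nut clockwise until it is fully tight, with the lever still open, then press its orange quick-release lever down flat so that the vice is held firmly where it stands. Leave the other clamp, the one over the black power supply, as it is.

Things in the scene. Friction and masses are not known exactly. Their poses are not given: they have to be found in the camera images.
- vice_clamp_nut_grip (a point): Wing nut of the clamp over the steel vice: centre of its black bar, 46 mm long (point x), 12 mm thick (y), 26 mm high; the blue strap's top lies 24 mm below this point. Turns about the vertical through the point; sinks with the strap as it tightens, up to 6 mm in all. When tight, the bar is in line with the strap. The lever's stud is 100 mm away at the strap's other end
- vice_clamp_nut (a joint): Turn of that nut, rad: 0 = quite loose, grows clockwise seen from above, 1.4 = hard stop, fully tight. It starts loose between 0.1 and 0.5. Turns with about 0.08 N m and stays where it is left
- vice_clamp_lever_pad (a point): Pressing face of the orange cam lever of the clamp over the steel vice; flat bar, paddle 10 mm thick, 22 wide, ending 17 mm along point -x. The level pivot axis (along point y) lies 65 mm along +x and 5 mm along -z. z points out of the face, up and towards the nut. Open, the lever slants up, away from the nut; closing swings it outward and down to level. Sinks with the strap as the nut tightens
- vice_clamp_lever (a joint): Swing of that lever, rad: 0 = open, 60 degrees above level; 1.05 = shut, level, hard stop. Starts between 0 and 0.2. Closing needs a firm push of about 6 N at the paddle; it stays where it is left. Only with the nut tight does the cam drive the foot firmly on to the vice
- vice_clamp_foot: Black rubber foot, 16 mm across, on a spring under the middle of the blue strap of the vice's clamp; it presses on the vice once nut and lever are tight (about 13 N). Origin at the middle of the clamp, at about the height of the bench top, x towards the nut
- vice: Small steel toolmaker's vice, 34 x 104 x 36 mm, loose (0.6 kg), lying across under the strap of its clamp on an aluminium base plate 12 mm thick. Origin at the centre of its underside, y along its length. It may be to the left or the right of the microscope, which stands straight ahead of the robot, 0.15 m to either side and 0.40 m tall: cross above that
- supply_clamp_nut (a joint): Turn of the wing nut of the other, like clamp, which stands over the black power supply (46 x 98 x 30 mm). To be left as it is
- supply_clamp_lever (a joint): Swing of the lever of the other clamp, over the power supply. To be left as it is

How it is judged:
By the outcome, as a careful person would: the job done as asked, in the order asked, and still so for the second after the job is handed in, with the robot touching nothing.
It also fails if it takes over 54 s, if anything falls off the work surface, if the arm or the gripper's body presses on something with over 40 N, if the wrist force passes 120 N, or if a joint passes its speed limit or range.

## Working session

There is one attempt and no reset: what is moved stays moved. The work goes in short steps, Python scripts to look and compute and a tool call to move; the robot and the scene stay as the last step left them, time stands still between calls to the robot, and variables do not carry over. Pictures are saved under pics/ and viewed, at most 12 in all, crops included, and the job is handed in when it is done.

Besides the shell and the picture viewer there is one more tool, called after "Request:" as name(argument=value, ...), one argument or row to a line, values as JSON. arm_command: Moves the arm, as the interface text tells. Its arguments: {"type":"object","properties":{"steps":{"type":"array","items":{"type":"object","properties":{"rot":{"type":"array","items":{"type":"number"}},"slide":{"type":"array","items":{"type":"number"}},"grip":{"type":"number"}}}},"newtons":{"type":"number"}},"required":["steps"]}

```bash
mkdir -p pics; cat > h.py <<'E'
import numpy as np, cv2
from bench import sensors, eyes, order
from scipy.spatial.transform import Rotation as R
def ray(p,u,v):
    K=np.array(p["intrinsics"]);T=np.array(p["pose"])
    d=T[:3,:3]@np.linalg.inv(K)@[u,v,1]; return T[:3,3],d
def atz(p,u,v,z):
    o,d=ray(p,u,v); return o+d*(z-o[2])/d[2]
def proj(p,X):
    K=np.array(p["intrinsics"]);T=np.array(p["pose"])
    c=T[:3,:3].T@(np.array(X)-T[:3,3]); q=K@c; return q[:2]/q[2]
def tri(obs):
    A=np.zeros((3,3));b=np.zeros(3)
    for p,u,v in obs:
        o,d=ray(p,u,v);d=d/np.linalg.norm(d);M=np.eye(3)-np.outer(d,d);A+=M;b+=M@o
    return np.linalg.solve(A,b)
def save(p,n,crop=None,s=1):
    im=cv2.cvtColor(np.asarray(p["pixels"]),cv2.COLOR_RGB2BGR)
    if crop: l,t,r,b=crop; im=im[t:b,l:r]
    cv2.imwrite("pics/"+n,cv2.resize(im,None,fx=s,fy=s,interpolation=cv2.INTER_CUBIC))
E
python3 - <<'E'
from h import *
for c in ("scene","top"):
    p=eyes.camera(c); save(p,c+"1.png"); print(c,np.round(p["pose"],3).tolist(),np.round(p["intrinsics"],0).tolist())
    for n in ("vice","vice_clamp_nut_grip","vice_clamp_nut","vice_clamp_lever_pad","vice_clamp_lever","vice_clamp_foot","supply_clamp_nut"):
        print(n,[(np.round(d["bbox"]).tolist(),round(d["conf"],2)) for d in eyes.look_for(n,p)])
s=sensors.read_state();print(s["time"],s["ee_pos"],s["eef_rot"])
E
```

```text
scene [[-0.85, -0.196, 0.488, -0.09], [-0.526, 0.361, -0.77, 0.88], [-0.025, -0.912, -0.41, 0.588], [0.0, 0.0, 0.0, 1.0]] [[519.0, 0.0, 319.0], [0.0, 519.0, 240.0], [0.0, 0.0, 1.0]]
vice [([378.0, 216.0, 400.0, 243.0], 0.75), ([366.0, 192.0, 376.0, 210.0], 0.4)]
vice_clamp_nut_grip [([366.0, 196.0, 377.0, 209.0], 0.69)]
vice_clamp_nut [([367.0, 196.0, 377.0, 210.0], 0.45)]
vice_clamp_lever_pad []
vice_clamp_lever []
vice_clamp_foot []
supply_clamp_nut [([192.0, 302.0, 220.0, 324.0], 0.84)]
top [[0.016, -0.995, 0.095, 0.355], [-1.0, -0.016, 0.007, 0.001], [-0.005, -0.095, -0.995, 1.164], [0.0, 0.0, 0.0, 1.0]] [[530.0, 0.0, 323.0], [0.0, 530.0, 234.0], [0.0, 0.0, 1.0]]
vice [([447.0, 236.0, 482.0, 257.0], 0.62)]
vice_clamp_nut_grip [([472.0, 214.0, 498.0, 225.0], 0.45)]
vice_clamp_nut [([476.0, 212.0, 497.0, 228.0], 0.54)]
vice_clamp_lever_pad [([492.0, 267.0, 518.0, 297.0], 0.67)]
vice_clamp_lever [([494.0, 263.0, 513.0, 292.0], 0.56)]
vice_clamp_foot []
supply_clamp_nut [([163.0, 197.0, 183.0, 214.0], 0.48)]
0.8 [ 0.13815646 -0.60958476  0.22259898] [9.93801315e-01 1.11170772e-01 2.57817253e-05 7.24913513e-05]
```

View pics/top1.png

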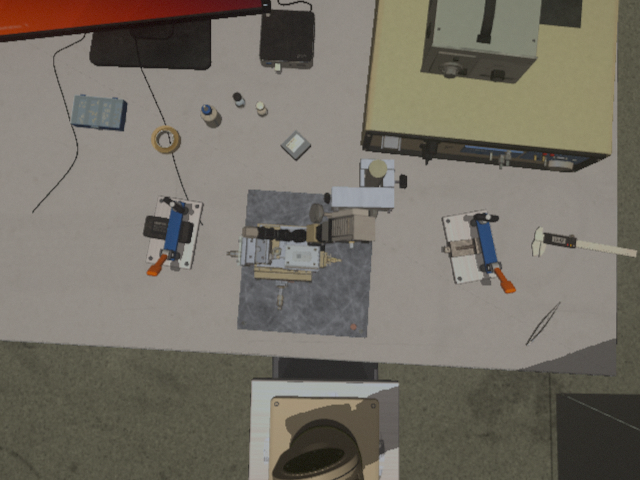

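View pics/scene1.png

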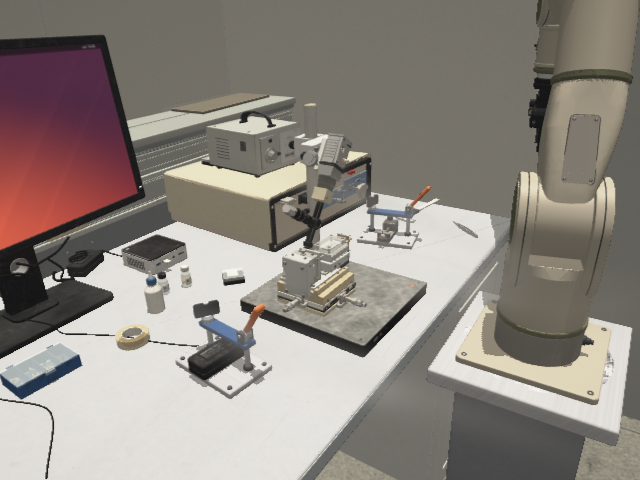

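The top view shows the vice clamp to the right of the microscope: black nut at (486,218), blue strap, and the orange lever running down-right to (512,290). The supply clamp is on the left at (175,235). In the scene view, the vice clamp's nut is at (371,202) and its lever tip is near (430,188).

```bash
python3 - <<'E'
from h import *
t=eyes.camera("top"); s=eyes.camera("scene")
print("nut",tri([(t,486,218),(s,371,202)]))
print("tip",tri([(t,511,290),(s,429,188)]))
for uv in [(486,218),(490,263),(497,268)]: print(uv,atz(t,*uv,.1))
save(t,"topc.png",(420,190,540,310),5);save(s,"scc.png",(330,160,450,260),6)
E
```

```text
nut [ 0.49681483 -0.32046962  0.09837678]
tip [ 0.35001552 -0.35129449  0.15178729]
(486, 218) [ 0.49455861 -0.32101386  0.1       ]
(490, 263) [ 0.40384697 -0.32782213  0.1       ]
(497, 268) [ 0.39406748 -0.34166619  0.1       ]
```

View pics/topc.png

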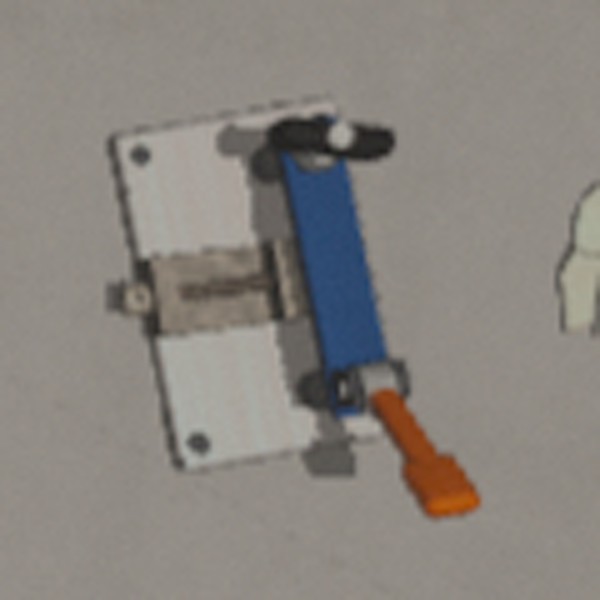

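View pics/scc.png

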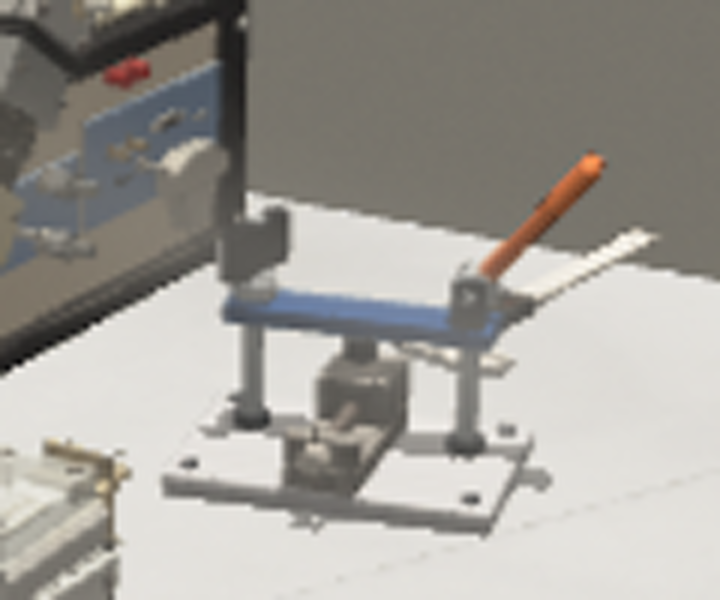

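Request:
arm_command(
  steps=[
    {"slide": [0.04,0.036,0.008],"rot": [0,0,8.75],"grip": 1},
    {"slide": [0.04,0.036,0.008],"rot": [0,0,8.75],"grip": 1},
    {"slide": [0.04,0.036,0.004],"rot": [0,0,8.75],"grip": 1},
    {"slide": [0.04,0.036,0],"rot": [0,0,8.75],"grip": 1},
    {"slide": [0.04,0.036,0],"rot": [0,0,8.75],"grip": 1},
    {"slide": [0.04,0.036,0],"rot": [0,0,8.75],"grip": 1},
    {"slide": [0.04,0.036,0],"rot": [0,0,8.75],"grip": 1},
    {"slide": [0.04,0.036,0],"rot": [0,0,8.75],"grip": 1},
  ],
)

```text
time: 1.9
ee_pos: [0.4592, -0.3204, 0.2429]
eef_rot: [0.749, 0.663, 0.0, 0.0]
ft_force: [-0.1, -1.1, -0.4]
width: 0.0871
grip_force: 0.0
```

```bash
python3 - <<'E'
from h import *
w=eyes.camera("wrist"); t=eyes.camera("top"); s=sensors.read_state()
print(s["time"],s["ee_pos"],R.from_quat(s["eef_rot"]).as_matrix().round(3).tolist(),s["ft_force"])
print("box front",atz(t,450,152,0.),atz(t,600,165,0.))
save(w,"w1.png")
for n in ("vice_clamp_nut_grip","vice_clamp_lever_pad","vice_clamp_foot","vice"):
    for d in eyes.look_for(n,w): 
        b=d["bbox"]; print(n,np.round(b),d["conf"],atz(w,(b[0]+b[2])/2,(b[1]+b[3])/2,.11))
E
```

```text
2.0 [ 0.46260261 -0.31573168  0.24284565] [[0.113, 0.994, 0.002], [0.994, -0.113, 0.002], [0.002, 0.002, -1.0]] [-0.67424683 -0.66708206  1.10978805]
box front [ 0.65515496 -0.27282781  0.        ] [ 0.63054732 -0.60634413  0.        ]
vice_clamp_nut_grip [349. 192. 381. 258.] 0.63 [ 0.49253239 -0.31534874  0.11      ]
vice_clamp_lever_pad [154. 251. 263. 326.] 0.89 [ 0.36828314 -0.35109877  0.11      ]
vice [270. 139. 327. 223.] 0.77 [ 0.44846569 -0.27792724  0.11      ]
```

View pics/w1.png

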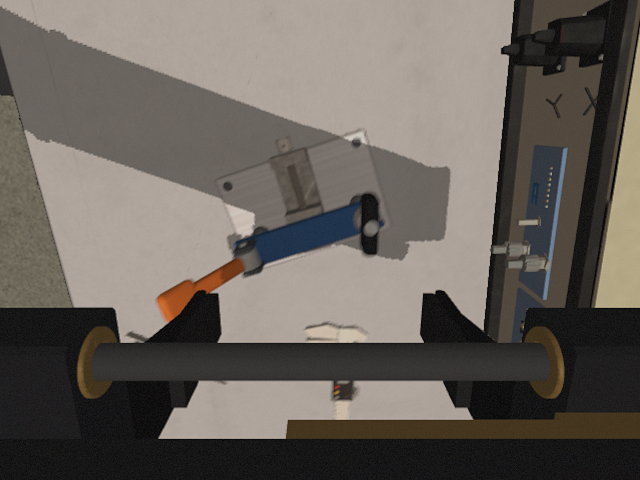

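The wrist picture shows the bar from (368,196) to (371,254), with the strap running down-left to the stud at (247,258) and the lever paddle at (180,300).

```bash
python3 - <<'E'
from h import *
w=eyes.camera("wrist");t=eyes.camera("top");s=sensors.read_state();print(s["ee_pos"])
im=cv2.cvtColor(np.asarray(w["pixels"]),cv2.COLOR_RGB2HSV)
m=((im[...,2]<45)).astype(np.uint8); m[:185]=0;m[265:]=0;m[:,:355]=0;m[:,385:]=0
ys,xs=np.nonzero(m);print(len(xs));(c,sz,a)=cv2.minAreaRect(np.c_[xs,ys].astype(np.float32));print(c,sz,a)
e=atz(w,369,200,.111);f=atz(w,371,250,.111);print(e,f,np.degrees(np.arctan2(*(e-f)[1::-1])))
m=cv2.inRange(im,(105,120,40),(125,255,255));m[:180]=0;m[290:]=0;m[:,:230]=0;m[:,385:]=0
ys,xs=np.nonzero(m);(c2,sz2,a2)=cv2.minAreaRect(np.c_[xs,ys].astype(np.float32));print(c2,sz2,a2)
b=cv2.boxPoints((c2,sz2,a2));P=[atz(w,*q,.074).round(4) for q in b];print(P)
print("wrist nut",atz(w,*c,.111),"tri",tri([(w,*c),(t,486,218)]))
E
```

```text
[ 0.45710022 -0.32287828  0.2425398 ]
906
(370.19232177734375, 222.03848266601562) (62.637542724609375, 23.442564010620117) 82.87498474121094
[ 0.49493035 -0.29979938  0.111     ] [ 0.49285605 -0.33744698  0.111     ] 86.8463213716769
(309.03125, 232.0971221923828) (30.532913208007812, 147.63241577148438) 72.18110656738281
[array([ 0.3838, -0.3261,  0.074 ]), array([ 0.5034, -0.3033,  0.074 ]), array([ 0.5089, -0.3283,  0.074 ]), array([ 0.3868, -0.3523,  0.074 ])]
wrist nut [ 0.49425943 -0.31609366  0.111     ] tri [ 0.49253077 -0.31406832  0.12130222]
```

Request:
arm_command(
  steps=[
    {"slide": [0.0185,0.002,-0.03],"grip": 0.5},
    {"slide": [0.0185,0.0015,-0.03],"grip": 0.5},
    {"slide": [0,0,-0.03],"grip": 0.5},
    {"slide": [0,0,-0.03],"grip": 0.5},
    {"slide": [0,0,-0.02],"grip": 0.5},
    {"slide": [0,0,-0.01],"grip": 0.5},
    {"slide": [0,0,-0.0075],"grip": 0.5},
    {"grip": 0.5},
  ],
  newtons=20,
)

```text
schema error: expected keys rot, slide, grip
```

```bash
python3 - <<'E'
from h import *
w=eyes.camera("wrist");s=sensors.read_state();print(s["ee_pos"],s["width"],s["ft_force"])
save(w,"w2.png")
E
```

```text
[ 0.45722872 -0.3227197   0.24259131] 0.08693130269379042 [ 0.1797842   0.25717711 -0.27204912]
```

View pics/w2.png

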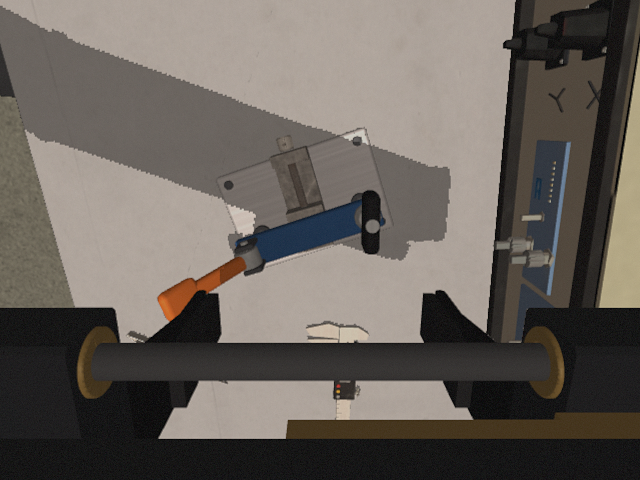

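The call was refused, so this is the same view as before: bar centre at (371,222), strap at (310,232). I'll resend it with all keys in every row.

Request:
arm_command(
  steps=[
    {"slide": [0.0185,0.0025,-0.03],"rot": [0,0,0],"grip": 0.5},
    {"slide": [0.0185,0.0025,-0.03],"rot": [0,0,0],"grip": 0.5},
    {"slide": [0,0,-0.03],"rot": [0,0,0],"grip": 0.5},
    {"slide": [0,0,-0.03],"rot": [0,0,0],"grip": 0.5},
    {"slide": [0,0,-0.02],"rot": [0,0,0],"grip": 0.5},
    {"slide": [0,0,-0.01],"rot": [0,0,0],"grip": 0.5},
    {"slide": [0,0,-0.0075],"rot": [0,0,0],"grip": 0.5},
    {"slide": [0,0,0],"rot": [0,0,0],"grip": 0.5},
  ],
  newtons=20,
)

```text
time: 3.35
ee_pos: [0.4952, -0.3167, 0.0853]
eef_rot: [0.75, 0.661, 0.0, 0.0]
ft_force: [0.6, -0.8, 0.1]
width: 0.0435
grip_force: 0.0
```

```bash
python3 - <<'E'
from h import *
w=eyes.camera("wrist");s=sensors.read_state();print(s["ee_pos"],s["width"],s["ft_force"])
save(w,"w3.png")
E
```

```text
[ 0.49540316 -0.31677452  0.08564187] 0.043597041369557776 [0.61980594 0.20171334 0.1986463 ]
```

View pics/w3.png

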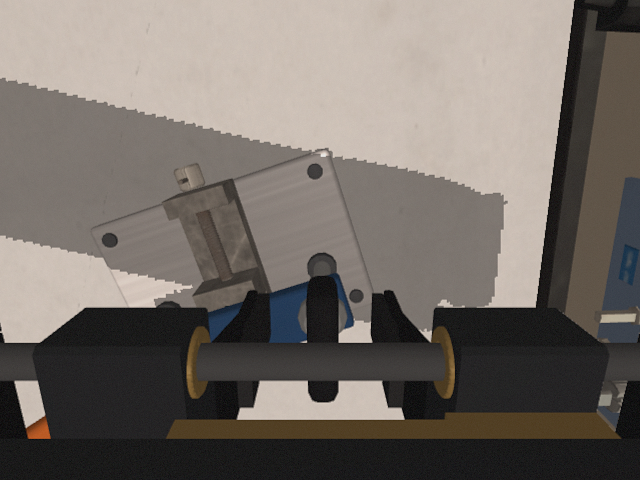

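The bar (column 322) sits midway between the fingers (about 320) and parallel to the pads, so I'll close and turn.

Request:
arm_command(
  steps=[
    {"slide": [0,0,0],"rot": [0,0,0],"grip": 0},
    {"slide": [0,0,0],"rot": [0,0,0],"grip": 0},
    {"slide": [0,0,0],"rot": [0,0,0],"grip": 0},
    {"slide": [0,0,0],"rot": [0,0,0],"grip": 0},
    {"slide": [0,0,0],"rot": [0,0,-3],"grip": 0},
    {"slide": [0,0,-0.0005],"rot": [0,0,-5],"grip": 0},
    {"slide": [0,0,-0.0005],"rot": [0,0,-5],"grip": 0},
    {"slide": [0,0,-0.0005],"rot": [0,0,-5],"grip": 0},
  ],
  newtons=25,
)

```text
time: 4.4
ee_pos: [0.4969, -0.3169, 0.084]
eef_rot: [0.845, 0.535, 0.001, 0.002]
ft_force: [8.6, -2.5, -5.0]
width: 0.0162
grip_force: 21.5
```

```bash
python3 - <<'E'
from h import *
s=sensors.read_state();print(s["ee_pos"],s["width"],s["ft_force"],s["torque"],s["grip_force"])
E
```

```text
[ 0.49685509 -0.31694542  0.08403456] 0.016240917449158253 [ 8.58606462 -2.50885398 -4.98799431] [-0.75990866 -1.99972854  0.09177991] 21.46714502976529
```

Request:
arm_command(
  steps=[
    {"slide": [0.0005,0,-0.0005],"rot": [0,0,-5],"grip": 0},
    {"slide": [0.0005,0,-0.0005],"rot": [0,0,-5],"grip": 0},
    {"slide": [0,0,-0.0005],"rot": [0,0,-5],"grip": 0},
    {"slide": [0,0,-0.0005],"rot": [0,0,-5],"grip": 0},
    {"slide": [0,0,-0.0005],"rot": [0,0,-5],"grip": 0},
    {"slide": [0,0,0],"rot": [0,0,0],"grip": 0},
    {"slide": [0,0,0],"rot": [0,0,0],"grip": 0},
    {"slide": [0,0,0],"rot": [0,0,0],"grip": 0},
  ],
  newtons=25,
)

```text
time: 5.4
ee_pos: [0.4979, -0.3178, 0.082]
eef_rot: [0.94, 0.34, 0.002, 0.002]
ft_force: [7.9, -4.2, -2.8]
width: 0.016
grip_force: 21.9
```

```bash
python3 - <<'E'
from h import *
w=eyes.camera("wrist");s=sensors.read_state();print(s["ee_pos"],s["eef_rot"],s["width"],s["ft_force"],s["torque"],s["grip_force"])
save(w,"w4.png",(160,240,480,480),2)
E
```

```text
[ 0.4979662  -0.31775619  0.08200921] [0.94038456 0.34010407 0.00158149 0.00189513] 0.016531005310376243 [ 7.56019614 -4.62588659 -1.38046748] [-1.13282534 -1.76330989  0.12252479] 21.916996480431408
```

View pics/w4.png

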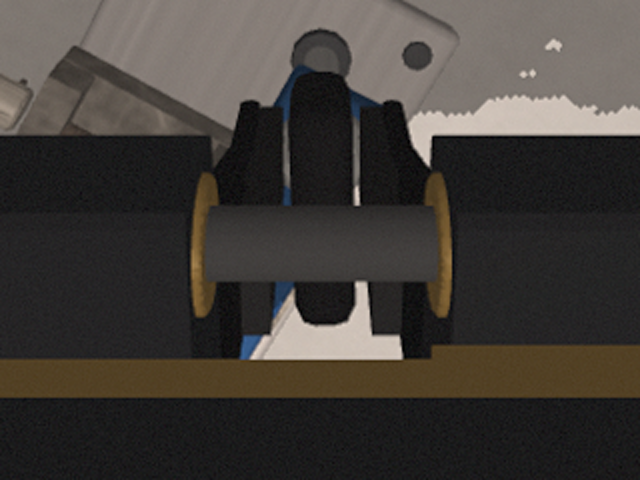

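The bar stays parallel to the pads and is turning with the gripper, leaving about 29° to go.

Request:
arm_command(
  steps=[
    {"slide": [0.0005,-0.0005,-0.0005],"rot": [0,0,-5],"grip": 0},
    {"slide": [0.0005,-0.0005,-0.0005],"rot": [0,0,-5],"grip": 0},
    {"slide": [0.0005,0,-0.0005],"rot": [0,0,-5],"grip": 0},
    {"slide": [0,0,0],"rot": [0,0,-5],"grip": 0},
    {"slide": [0,0,0],"rot": [0,0,-4],"grip": 0},
    {"slide": [0,0,0],"rot": [0,0,-4],"grip": 0},
    {"slide": [0,0,0],"rot": [0,0,0],"grip": 0},
    {"slide": [0,0,0],"rot": [0,0,0],"grip": 0},
  ],
  newtons=25,
)

```text
time: 6.45
ee_pos: [0.4987, -0.3191, 0.08]
eef_rot: [0.995, 0.102, 0.001, 0.001]
ft_force: [4.9, -7.6, -4.9]
width: 0.0164
grip_force: 21.4
```

```bash
python3 - <<'E'
from h import *
s=sensors.read_state();q=s["eef_rot"];print(s["ee_pos"],2*np.degrees(np.arctan2(q[1],q[0])),s["width"],s["ft_force"],s["torque"],s["grip_force"])
E
```

```text
[ 0.49865366 -0.31913468  0.08001801] 11.741691541331729 0.0164329967839091 [ 4.88647733 -7.60035858 -4.894673  ] [-1.42422813 -1.43405672  0.12295575] 21.42899957993052
```

Request:
arm_command(
  steps=[
    {"slide": [0,0,0],"rot": [0,0,-2],"grip": 0},
    {"slide": [0,0,0],"rot": [0,0,-2],"grip": 0},
    {"slide": [0,0,0],"rot": [0,0,-2],"grip": 0},
    {"slide": [0,0,0],"rot": [0,0,-2],"grip": 0},
    {"slide": [0,0,0],"rot": [0,0,0],"grip": 0},
    {"slide": [0,0,0],"rot": [0,0,0],"grip": 0},
    {"slide": [0,0,0],"rot": [0,0,0],"grip": 0},
    {"slide": [0,0,0],"rot": [0,0,0],"grip": 0},
  ],
  newtons=25,
)

```text
time: 7.45
ee_pos: [0.4986, -0.3195, 0.0803]
eef_rot: [0.999, 0.033, 0.001, 0.002]
ft_force: [4.7, -7.1, -2.5]
width: 0.0154
grip_force: 21.9
```

```bash
python3 - <<'E'
from h import *
s=sensors.read_state();q=s["eef_rot"];print(s["ee_pos"],2*np.degrees(np.arctan2(q[1],q[0])),s["width"],s["ft_force"],s["torque"],s["grip_force"])
E
```

```text
[ 0.49864453 -0.31954758  0.08031069] 3.7338867240235465 0.015371773964961286 [ 4.7131201  -7.09237932 -2.51329416] [-1.54547059 -1.24342017  0.19670654] 21.87587154650828
```

Torque is rising (0.12 to 0.20), which suggests the hard stop. I'll confirm with a firmer grip and a bit more turn.

Request:
arm_command(
  steps=[
    {"slide": [0,0,0],"rot": [0,0,0],"grip": 0},
    {"slide": [0,0,0],"rot": [0,0,0],"grip": 0},
    {"slide": [0,0,0],"rot": [0,0,-2],"grip": 0},
    {"slide": [0,0,0],"rot": [0,0,-2],"grip": 0},
    {"slide": [0,0,0],"rot": [0,0,-2],"grip": 0},
    {"slide": [0,0,0],"rot": [0,0,0],"grip": 0},
    {"slide": [0,0,0],"rot": [0,0,0],"grip": 0},
    {"slide": [0,0,0],"rot": [0,0,0],"grip": 0},
  ],
  newtons=45,
)

```text
time: 8.45
ee_pos: [0.4984, -0.3196, 0.0804]
eef_rot: [1.0, -0.019, 0.001, 0.002]
ft_force: [3.1, -7.6, -1.6]
width: 0.0152
grip_force: 46.5
```

```bash
python3 - <<'E'
from h import *
s=sensors.read_state();q=s["eef_rot"];print(s["ee_pos"],2*np.degrees(np.arctan2(q[1],q[0])),s["width"],s["ft_force"],s["torque"],s["grip_force"])
E
```

```text
[ 0.49837017 -0.31964177  0.0804114 ] -2.209692829849819 0.015206382980137828 [ 3.07564072 -7.64813067 -1.55356127] [-1.78542042 -0.75208723  0.78701007] 46.453390713706995
```

Torque is now 0.79 N m, so the nut is at its hard stop. I'll release and rise.

Request:
arm_command(
  steps=[
    {"slide": [0,0,0],"rot": [0,0,0],"grip": 0.5},
    {"slide": [0,0,0],"rot": [0,0,0],"grip": 0.5},
    {"slide": [0,0,0.01],"rot": [0,0,5],"grip": 0.5},
    {"slide": [0,0,0.03],"rot": [0,0,6],"grip": 0.5},
    {"slide": [0,0,0.04],"rot": [0,0,0],"grip": 0.5},
    {"slide": [0,0,0.05],"rot": [0,0,0],"grip": 0.5},
    {"slide": [0,0,0.03],"rot": [0,0,0],"grip": 0},
    {"slide": [0,0,0],"rot": [0,0,0],"grip": 0},
  ],
  newtons=25,
)

```text
time: 9.45
ee_pos: [0.4987, -0.3175, 0.242]
eef_rot: [0.997, 0.077, 0.002, 0.001]
ft_force: [0.1, -0.1, -1.0]
width: 0.0308
grip_force: 0.0
```

```bash
python3 - <<'E'
from h import *
w=eyes.camera("wrist");c=eyes.camera("scene");t=eyes.camera("top");s=sensors.read_state();q=s["eef_rot"];print(s["time"],s["ee_pos"],2*np.degrees(np.arctan2(q[1],q[0])),s["width"],s["ft_force"])
A=lambda p,b,k:cv2.resize(cv2.cvtColor(np.asarray(p["pixels"]),cv2.COLOR_RGB2BGR)[b[1]:b[3],b[0]:b[2]],(k,int(k*(b[3]-b[1])/(b[2]-b[0]))),interpolation=cv2.INTER_CUBIC)
W=A(w,(0,0,640,480),480);C=A(c,(350,170,450,250),300)
im=np.zeros((480,790,3),np.uint8);im[:360,:480]=W;im[:240,482:782]=C;im[240:465,482:782]=A(t,(440,200,540,275),300)
cv2.imwrite("pics/m5.png",im)
for n,p in (("w",w),("s",c),("t",t)):
    h=cv2.cvtColor(np.asarray(p["pixels"]),cv2.COLOR_RGB2HSV);m=cv2.inRange(h,(4,150,90),(16,255,255))
    print(n,cv2.connectedComponentsWithStats(m)[2].tolist()[1:8])
    print([(np.round(d["bbox"]).tolist(),round(d["conf"],2)) for d in eyes.look_for("vice_clamp_lever_pad",p)])
E
```

```text
9.6 [ 0.49712905 -0.31700905  0.2382007 ] 8.786221063689029 0.01932257677273694 [-0.62263656 -0.33405108  0.54364514]
w [[316, 381, 27, 39, 701]]
[([315.0, 336.0, 345.0, 419.0], 0.9)]
s [[417, 188, 13, 13, 52], [0, 195, 52, 55, 1454], [18, 199, 2, 3, 4], [22, 200, 3, 3, 4], [30, 207, 1, 1, 1], [33, 207, 1, 1, 1], [53, 222, 1, 1, 1]]
[([408.0, 184.0, 431.0, 212.0], 0.42)]
t [[0, 0, 169, 35, 4086], [140, 0, 1, 1, 1], [143, 0, 1, 1, 1], [144, 1, 2, 2, 2], [148, 0, 2, 3, 5], [152, 0, 2, 2, 3], [158, 0, 1, 1, 1]]
[([494.0, 264.0, 516.0, 292.0], 0.58)]
```

View pics/m5.png

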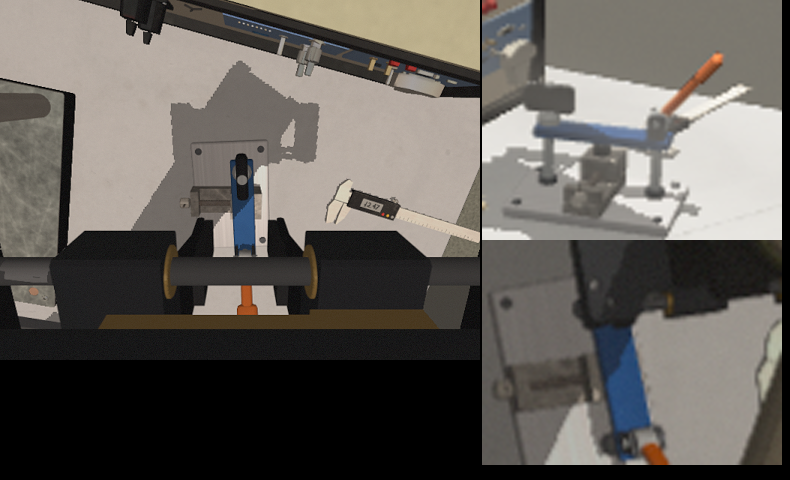

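The bar now lies in line with the strap at about (241,178) in the wrist panel. The lever is still open, with its tip near (429,189) in the scene view. Next I'll place the shut fingers on the nut side of the lever.

Request:
arm_command(
  steps=[
    {"slide": [-0.04,-0.008,0],"rot": [0,0,2],"grip": 0},
    {"slide": [-0.04,-0.008,0],"rot": [0,0,0],"grip": 0},
    {"slide": [-0.036,-0.008,0],"rot": [0,0,0],"grip": 0},
    {"slide": [0,0,-0.03],"rot": [0,0,0],"grip": 0},
    {"slide": [0,0,-0.03],"rot": [0,0,0],"grip": 0},
    {"slide": [0,0,-0.02],"rot": [0,0,0],"grip": 0},
    {"slide": [0,0,-0.0135],"rot": [0,0,0],"grip": 0},
    {"slide": [0,0,0],"rot": [0,0,0],"grip": 0},
  ],
  newtons=25,
)

```text
time: 10.75
ee_pos: [0.3812, -0.3411, 0.1452]
eef_rot: [0.996, 0.094, -0.001, -0.001]
ft_force: [0.4, -0.1, 0.4]
width: 0.0004
grip_force: 0.0
```

```bash
python3 - <<'E'
from h import *
c=eyes.camera("scene");w=eyes.camera("wrist");s=sensors.read_state();q=s["eef_rot"];print(s["time"],s["ee_pos"],2*np.degrees(np.arctan2(q[1],q[0])),s["width"],s["ft_force"])
A=lambda p,b,k:cv2.resize(cv2.cvtColor(np.asarray(p["pixels"]),cv2.COLOR_RGB2BGR)[b[1]:b[3],b[0]:b[2]],(k,int(k*(b[3]-b[1])/(b[2]-b[0]))),interpolation=cv2.INTER_CUBIC)
print(proj(c,s["ee_pos"]))
cv2.imwrite("pics/m6.png",np.hstack([A(c,(340,150,460,270),400),A(w,(100,0,580,480),400)]))
E
```

```text
10.85 [ 0.38193129 -0.34175534  0.14664097] 10.768032512999467 0.0004645727232392243 [ 0.13334239 -0.03337003  0.45914289]
[415.47484318 189.15395432]
```

View pics/m6.png

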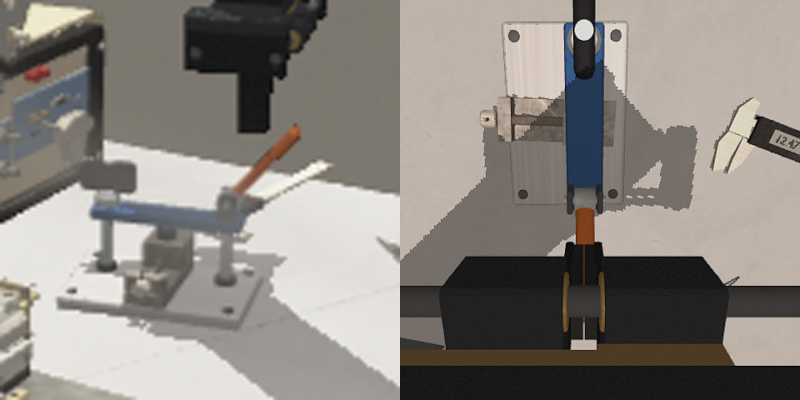

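The shut fingertip (scene crop about 253,130) is above and on the nut side of the lever, lined up with it sideways. I'll follow the lever's arc in two calls.

Request:
arm_command(
  steps=[
    {"slide": [-0.006,-0.0012,-0.005],"rot": [0,0,0],"grip": 0},
    {"slide": [-0.006,-0.0012,-0.005],"rot": [0,0,0],"grip": 0},
    {"slide": [-0.0045,-0.0008,-0.004],"rot": [0,0,0],"grip": 0},
    {"slide": [-0.0045,-0.0008,-0.004],"rot": [0,0,0],"grip": 0},
    {"slide": [-0.0035,-0.0007,-0.0045],"rot": [0,0,0],"grip": 0},
    {"slide": [-0.0035,-0.0007,-0.0045],"rot": [0,0,0],"grip": 0},
    {"slide": [-0.003,-0.0006,-0.005],"rot": [0,0,0],"grip": 0},
    {"slide": [-0.003,-0.0006,-0.005],"rot": [0,0,0],"grip": 0},
  ],
)

```text
time: 11.85
ee_pos: [0.3485, -0.3485, 0.1097]
eef_rot: [0.996, 0.094, 0.001, 0.001]
ft_force: [4.6, 0.0, 3.8]
width: 0.0007
grip_force: 2.8
```

Request:
arm_command(
  steps=[
    {"slide": [-0.002,-0.0004,-0.0055],"rot": [0,0,0],"grip": 0},
    {"slide": [-0.002,-0.0004,-0.0055],"rot": [0,0,0],"grip": 0},
    {"slide": [-0.001,-0.0002,-0.006],"rot": [0,0,0],"grip": 0},
    {"slide": [-0.001,-0.0002,-0.006],"rot": [0,0,0],"grip": 0},
    {"slide": [0,0,-0.002],"rot": [0,0,0],"grip": 0},
    {"slide": [0,0,0],"rot": [0,0,0],"grip": 0},
    {"slide": [0,0,0],"rot": [0,0,0],"grip": 0},
    {"slide": [0,0,0],"rot": [0,0,0],"grip": 0},
  ],
)

```text
time: 12.85
ee_pos: [0.3427, -0.3501, 0.0877]
eef_rot: [0.996, 0.094, 0.001, 0.001]
ft_force: [-7.3, 11.9, 43.9]
width: 0.0007
grip_force: 22.0
```

Request:
arm_command(
  steps=[
    {"slide": [0,0,0.01],"rot": [0,0,0],"grip": 0},
    {"slide": [0,0,0.02],"rot": [0,0,0],"grip": 0},
    {"slide": [0,0,0.04],"rot": [0,0,0],"grip": 0},
    {"slide": [0,0,0.05],"rot": [0,0,0],"grip": 0},
    {"slide": [0,0,0.05],"rot": [0,0,0],"grip": 0},
    {"slide": [0,-0.03,0.02],"rot": [0,0,0],"grip": 0},
    {"slide": [0,-0.05,0],"rot": [0,0,0],"grip": 0},
    {"slide": [0,-0.05,0],"rot": [0,0,0],"grip": 0},
  ],
)

```text
time: 13.85
ee_pos: [0.3404, -0.4808, 0.2733]
eef_rot: [0.996, 0.094, -0.001, -0.0]
ft_force: [1.0, 0.4, 0.9]
width: 0.0009
grip_force: 0.0
```

```bash
python3 - <<'E'
from h import *
c=eyes.camera("scene");t=eyes.camera("top");s=sensors.read_state();print(s["time"],s["ee_pos"],s["ft_force"])
A=lambda p,b,k:cv2.resize(cv2.cvtColor(np.asarray(p["pixels"]),cv2.COLOR_RGB2BGR)[b[1]:b[3],b[0]:b[2]],(k,int(k*(b[3]-b[1])/(b[2]-b[0]))),interpolation=cv2.INTER_CUBIC)
cv2.imwrite("pics/m7.png",np.hstack([A(c,(350,160,450,260),400),A(t,(430,200,530,300),400)]))
E
```

```text
13.95 [ 0.33807363 -0.48363887  0.27123079] [-0.04171425  0.69908771 -0.46050461]
```

View pics/m7.png

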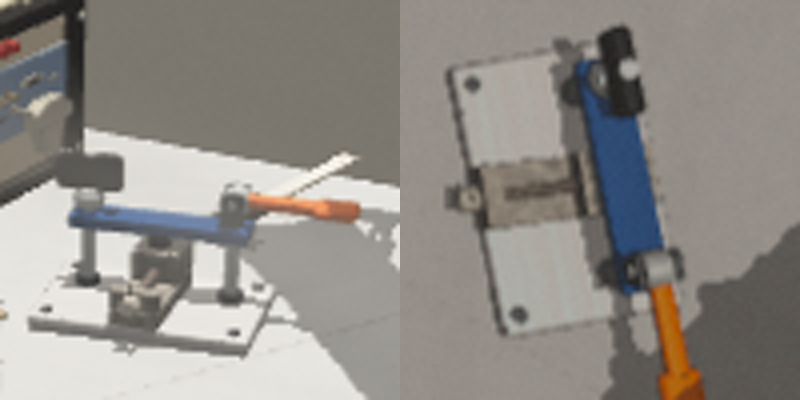

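The lever now lies level at (300,205), parallel to the strap. The bar is in line with the strap and the vice hasn't moved. I'll hand in.

```bash
python3 -c "
from bench import order; print(order.close_job())"
```

```text
the job is handed in; nothing more can be done
None
```

I turned the vice clamp's wing nut clockwise to its hard stop with the lever open, then pressed the lever down flat and handed the job in at about 14 s; the vice looks unmoved and I never touched the supply clamp.

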